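# Snap the small wheel head onto the tabletop pottery wheel

### The arm

A 6-joint arm with a two-finger parallel gripper is mounted at the origin on the work surface. World frame = base frame: x ahead of the robot, y to its left, z up, the work surface at z = 0. Lengths are in m, angles in degrees, forces in N, time in s.
With the tool pointing down it reaches from about 0.25 to 0.725 m from the base axis. Payload 9.7 kg.
Tool frame: the origin (TCP) lies midway between the tips of the shut fingers; the grasp point (between the pads) lies bot.grasp_offset behind it (bot.grasp_offset is the distance from the TCP to the grasp point, in m); x points along the fingers, y is the direction in which the jaws open and shut, and the axes are right-handed (so a half turn about x gives the same grasp; the last joint's range is limited). The gripper opens to 85 mm and grips with 20 to 120 N. Pads are 22 mm wide; open, the fingers measure 114 mm over their backs; the gripper's body (76 mm by 85 mm) begins 54 mm behind the grasp point. The pads swing forward as they close: fully open they stand 13 mm farther back than shut.
Start: joints at [-76.261, 4.979, 10.078, 95.1, 0, 90], TCP at [0.131, -0.534, 0.231] pointing down, gripper open.
Joint ranges: [-179.16, 179.16], [-48.56, 103.87], [-65.8, 70.77], [-126.05, 130.52], [-82.76, 87.17], [-180, 180]. Speed limits (degrees/s): [127.2, 127.2, 147.25, 180, 180, 180].

### API

Orientations are given as [roll, pitch, yaw] about the fixed x, y, z axes, in that order (R = Rz(yaw) Ry(pitch) Rx(roll)).
In Python, from workcell import status, camera, bot gives the robot as it stands.
- The arm moves only by the shell command python3 -m jog 'ROWS' [OPENING] [FORCE]. ROWS is text: rows parted by semicolons, each of 4 numbers parted by spaces: the shift along the tool's x, y, z in mm, then the turn about the tool's x in degrees. A call has exactly 8 rows; each row is the pose to reach, as a shift and turn from the pose commanded when the call began, along the tool's axes at that moment; what a row does not reach only later rows make up. A row lasts 1/8 s, in which the tool goes at most 62.5 mm and 10.7 degrees, less where a joint would pass 70% of its speed; a pose out of reach is approached as far as the arm can. A call with a gripper value outside its range is refused whole. OPENING is the opening, from 0 (shut) to 1 (fully open), set as the call begins (- or left out, the last holds). The fingers move at their own pace and stop on an object; FORCE is the grip in N (left out, the last holds). Time passes only in rows, so rows that repeat a pose let the fingers close, or fill a call up. It gives the time, the measured TCP pose, the force and the opening at its end, in the units of the state.
- status.get_obs(): the state, without advancing time (a new reading comes with each control period).
- camera(name): name is "scene" or "top" or "wrist"; returns a dict with "color" (480x640x3 uint8, red, green, blue), "vfov" (degrees; the focal length in pixels is half the picture's height over the tangent of half this angle, whatever the lens; pixels are square), "cx", "cy" (the principal point, pixels), "rvec" (rotation vector, rad) and "tvec" (3), from world to camera coordinates, as OpenCV has them. Camera axes: x right, y down, z forward; pixel columns grow to the right and rows downward; lengths in m; the calibration is good to about 2 mm. The wrist camera is an equidistant fisheye: a pixel r from the principal point sees the ray r / f radians off the axis. A picture is of the moment at which its call begins. There is no depth.
- bot.job_done(): hands the job in, once; it reports no verdict.
The state is a dict: "time": time; "q": joint angles; "qd": joint speeds; "joint_efforts": joint torques, N m; "ee_pos": TCP position; "tcp_rot": TCP orientation; "wrist_force": force on the tool from outside, world axes, zero at the start; "torque": the same for the moment, N m; "opening": finger opening in m.
Only numpy, scipy, OpenCV 4.12 (cv2) and the standard library are available. Lean on these libraries where they do the work, as an engineer would, in place of code of your own. Each camera call takes 0.05 s, during which the arm holds its last target. There are 200 camera calls.

### The job

The tabletop pottery wheel has been left on standby: make it safe by pressing its wide stop key all the way down, letting it up, and then doing the same with its round power key, without pressing either of the two small speed keys. Then fit the small wheel head: set its hub over the bare spindle, press straight down until it clicks, keep pressing until the hub sits fully home on the collar, and finish while still holding the head in the gripper, firmly pressed down there. Leave the wide spare head and the clay vase where they stand.

Things in the scene. Friction and masses are not known exactly. Their poses are not given: they have to be found in the camera images.
- wheel: The tabletop pottery wheel, fixed: white housing 300 mm deep, 240 mm wide, round grey splash pan (238 mm across, rim 103 mm and inner floor 61 mm above the table), control panel along the side nearer the robot. Origin: on the table under the spindle axis; x points from the panel to the pan, y along the row of keys (left seen from the robot), z up. Yaw within 0.25 either way.
- head_small_disc (a point): The small aluminium wheel head, loose, standing on its hub to the left or right of the wheel: a round disc 56 mm across, 10 mm thick, on a hub 30 mm across and 22 mm long; 32 mm tall, about 0.12 kg. This point is the disc's centre, 27 mm above the hub's foot; z is its axis, up. Grip it by the disc's rim from above. It is round: its yaw does not matter.
- head_small_foot (a point): Centre of the small head's foot, 27 mm below the disc's centre; it lies on the collar when the head is home. The hub is a socket open at the foot: bore 18 mm across, with an inner groove behind a 5 mm lip at the foot that the spindle's balls snap into.
- spindle_seat (a point): Centre of the collar's flat top, on the spindle axis, 85 mm above the table; axes as the wheel's. The upright steel spindle in the middle of the pan does not turn: collar 34 mm across, above it the stud, 16 mm across. With the head home its foot is on the collar, its disc's centre 27 mm above this point. Hold it down there with some 10 to 20 N.
- spindle_tip (a point): Top of the stud, 20 mm above the collar; its top 5 mm taper to 9 mm across. Three sprung balls stick 2.5 mm out of the stud, 8.4 mm above the collar: pushed down, the head meets some 8 to 15 N when its foot is about 11 mm above the collar; this gives way with a click and it then goes freely down to the collar.
- key_stop_top (a point): Top centre of the stop key: the wide black bar (36 mm along the row, 18 mm across it) at the right-hand end of the row of four black keys as seen from the robot; in the wheel's axes x -147, y -74 mm. It goes straight down 4 mm, fully down at about 4 N, and springs up. Its top is 67 mm above the table, 8 mm above the panel.
- key_stop (a joint): Travel of the stop key in m: 0 up, 0.004 fully down.
- key_power_top (a point): Top centre of the power key: round, black, 20 mm across, at the left-hand end of the row (+y end; in the wheel's axes x -147, y +85 mm). Same height, travel and spring as the stop key.
- key_power (a joint): Travel of the power key in m: 0 up, 0.004 fully down.
- key_slower (a joint): Travel of a speed key in m, not to be pressed: a small black square of 13 mm, next to the power key (wheel's axes x -147, y +41 mm).
- key_faster (a joint): Travel of the other speed key in m, not to be pressed: a small black square of 13 mm in the middle of the row (wheel's axes x -147, y 0 mm).
- head_wide_disc (a point): Disc centre of the spare wide wheel head, to be left alone: same shape and height as the small one, but the disc is 100 mm across. It stands on the other side of the wheel from the small head.
- vase_mid (a point): Middle of a dry unfired clay vase, 90 mm across and 108 mm tall, on the left of the wheel, beyond the head that stands there. Leave alone: it is fragile.
Not all that is in view belongs to the job. What is shaped like the part that bears head_small_disc but green, pink or red is not meant.

How it is judged (in metres and radians):
On the way, in this order (a step that is already met when the one before it is completed fails the run):
1. the stop key is pressed fully down, alone (value of joint key_stop above 0.003 m and value of joint key_power below 0.001 m), for 0.05 s.
2. the stop key is up again and the power key is pressed fully down (value of joint key_power above 0.003 m and value of joint key_stop below 0.001 m), for 0.05 s.
3. the keys are up and the small head has clicked over the spindle and sits fully home on the collar (value of joint each of key_power, key_stop below 0.001 m and z of head_small_foot in the frame of spindle_seat below 0.002 m and horizontal distance between head_small_foot and spindle_seat below 0.003 m), for 0.2 s.
At the end, for the whole second after the job is handed in: The small head is home on the spindle: foot within 2 mm of the collar, 3 mm of its centre, upright within 0.08 rad; the gripper still holds it and presses it on the collar with over 6 N; stop and power keys are up; the wide head and the vase are within 20 mm of their start (all of step 3 and z of head_small_foot in the frame of spindle_seat above -0.003 m and angle between head_small_disc's own z axis and vertical below 0.08 rad and contact force between head_small and collar above 6 N and contact force between the fingers and head_small above 2 N and distance of each of head_wide_disc, vase_mid from where it was at the start of the episode below 0.02 m); the arm keeps its last pose, push and grip.
It fails at once if a speed key is pressed (value of joint any of key_slower, key_faster above 0.002 m).
It fails at once if the wide head or the vase is pushed away or knocked over (distance of any of head_wide_disc, vase_mid from where it was at the start of the episode above 0.02 m).
It also fails if it takes over 72 s, if anything falls off the work surface, if the arm or the gripper's body presses on something with over 40 N, if the wrist force passes 120 N, or if a joint passes its speed limit or range.

## Working session

There is one attempt and no reset: what is moved stays moved. The work goes in short steps, Python scripts to look and compute and a shell command to move; the robot and the scene stay as the last step left them, time stands still between calls to the robot, and variables do not carry over. Pictures are saved under pics/ and viewed, about 8 in all and at most 12, crops included, and the job is handed in when it is done.

```bash
mkdir -p pics; ls; cat > h.py <<'E'
import numpy as np, cv2, pickle
from workcell import status, camera, bot
def snap(n,f):
    c=camera(n); cv2.imwrite(f'pics/{f}.png',c['color'][:,:,::-1]); pickle.dump(c,open(f'pics/{f}.pkl','wb')); return c
def load(f): return pickle.load(open(f'pics/{f}.pkl','rb'))
def ray(c,u,v):
    f=240/np.tan(np.radians(c['vfov'])/2); R=cv2.Rodrigues(np.array(c['rvec'],float))[0]; t=np.array(c['tvec'],float).ravel()
    return -R.T@t, R.T@np.array([(u-c['cx'])/f,(v-c['cy'])/f,1])
def at(c,u,v,z):
    o,d=ray(c,u,v); return o+d*(z-o[2])/d[2]
def proj(c,P):
    f=240/np.tan(np.radians(c['vfov'])/2)
    K=np.array([[f,0,c['cx']],[0,f,c['cy']],[0,0,1.]])
    return cv2.projectPoints(np.array(P,float).reshape(-1,3),np.array(c['rvec'],float),np.array(c['tvec'],float),K,None)[0].reshape(-1,2)
E
python3 - <<'E'
from h import *
for n in('top','scene'):
    c=snap(n,n+'0'); print(n,c['vfov'],c['cx'],c['cy'],ray(c,c['cx'],c['cy']))
print(status.get_obs(),bot.grasp_offset)
E
```

```text
pics
top 57.60856822098277 317.2203242049509 244.79350296664398 (array([0.27048323, 0.06402207, 1.10018885]), array([ 0.21837841, -0.00502369, -0.97585123]))
scene 49.309096294650764 321.78775754700195 242.90290671361726 (array([ 1.02989422, -0.30577045,  1.15169288]), array([-0.41940245,  0.28128994, -0.86312082]))
{'time': 0.1, 'q': array([-7.62597408e+01,  5.00664611e+00,  1.00411850e+01,  9.50999683e+01,
       -9.38581404e-04,  9.00000697e+01]), 'qd': array([ 0.02251967, -0.07438695,  0.15999575, -0.04260995,  0.00512491,
       -0.02293768]), 'joint_efforts': array([-1.40289430e-03, -5.21561015e+01,  4.65653336e+01,  1.59531698e-02,
       -8.34518255e-05,  6.95987865e-06]), 'ee_pos': array([ 0.13058506, -0.53406999,  0.23068609]), 'tcp_rot': array([-89.17808281,  89.9345638 , 104.56210726]), 'wrist_force': array([-0.01654048, -0.12215705,  0.9796635 ]), 'torque': array([ 0.04469033,  0.00625034, -0.06177059]), 'opening': 0.08544410904597001} 0.0187
```

View pics/top0.png

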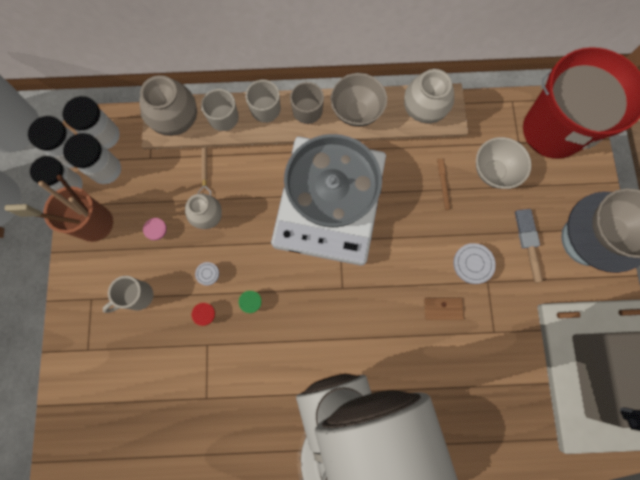

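View pics/scene0.png

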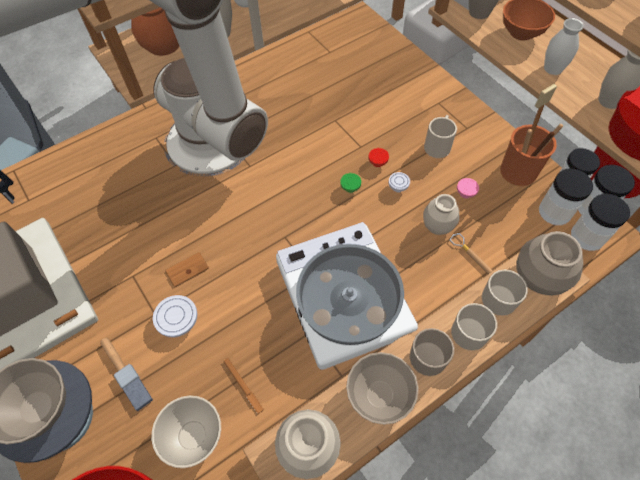

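Top view: candidates for the small head are silver (207,273), pink (154,229), red (203,314) and green (250,302). The silver one fits, since it is aluminium and its disc is small; the wide spare is at (475,263). The vase is at (203,210), the wheel's power key at (287,234), the stop key at (351,246) and the spindle at (333,181). One enlarged crop to confirm.

```bash
python3 - <<'E'
from h import *
a=cv2.imread('pics/top0.png');b=cv2.imread('pics/scene0.png')
A=cv2.resize(a[160:310,190:390],None,fx=4,fy=4,interpolation=cv2.INTER_CUBIC)
B=cv2.resize(b[150:350,270:430],None,fx=3.75,fy=3,interpolation=cv2.INTER_CUBIC)
cv2.imwrite('pics/cropA.png',A)
B=cv2.resize(b[160:340,270:430],None,fx=3.3,fy=3.3,interpolation=cv2.INTER_CUBIC)
cv2.imwrite('pics/cropB.png',B)
E
```

```text
(no output)
```

View pics/cropA.png

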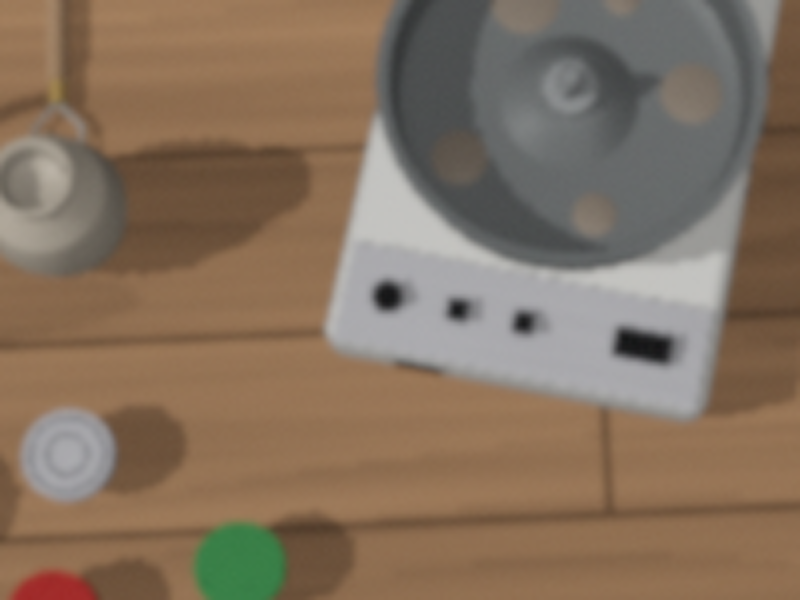

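View pics/cropB.png

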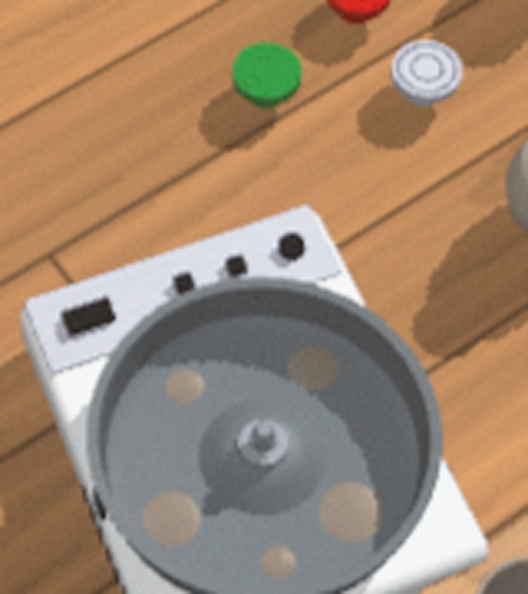

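Confirmed: the silver ringed disc (crop A 68,455; crop B 428,67) is the small head. In crop A the keys are at (388,295), (459,309), (524,322) and (644,345). Next I fit the wheel pose from both views.

```bash
python3 - <<'E'
from h import *
from scipy.optimize import least_squares as LS
T,S=load('top0'),load('scene0')
fa=lambda p:(np.array(p)+.5)/4-.5+[190,160]
fb=lambda p:(np.array(p)+.5)/3.3-.5+[270,160]
A=fa([(644,345),(524,322),(459,309),(388,295),(572,84)]);B=fb([(89,316),(184,283),(236,266),(291,246),(262,442)])
L=np.array([[-.147,-.074,.067],[-.147,0,.067],[-.147,.041,.067],[-.147,.085,.067],[0,0,.086]])
def W(p):
    c,s=np.cos(p[2]),np.sin(p[2]); return L@np.array([[c,-s,0],[s,c,0],[0,0,1]]).T+[p[0],p[1],0]
for nm,w in(('both',(1,1)),('top',(1,0)),('scene',(0,1))):
    g=lambda p:np.r_[w[0]*(proj(T,W(p))-A).ravel(),w[1]*(proj(S,W(p))-B).ravel()]
    r=LS(g,[.5,0,0]); print(nm,r.x.round(4),'\n',W(r.x).round(4)[[0,3,4]]);
    if nm=='both':print(r.fun.reshape(-1,2).round(1).tolist())
print('head',at(T,*fa((68,455)),.032),at(S,*fb((428,68)),.032))
print('wide',at(T,475,263,.032),'vase',at(T,203,215,.07), 'red',at(T,203,314,.03),'green',at(T,250,302,.03))
E
```

```text
both [ 0.656   0.0147 -0.2436] 
 [[ 0.4955 -0.0217  0.067 ]
 [ 0.5339  0.1326  0.067 ]
 [ 0.656   0.0147  0.086 ]]
[[-0.2, -0.0], [-0.1, -0.2], [-0.3, -0.2], [-0.2, -0.1], [-0.3, 0.6], [-0.5, 0.1], [-0.3, 0.1], [-0.2, -0.2], [-0.0, 0.1], [0.1, 0.6]]
top [ 0.6561  0.0143 -0.2423] 
 [[ 0.4956 -0.0223  0.067 ]
 [ 0.5338  0.1321  0.067 ]
 [ 0.6561  0.0143  0.086 ]]
scene [ 0.6559  0.0151 -0.245 ] 
 [[ 0.4954 -0.021   0.067 ]
 [ 0.5339  0.1332  0.067 ]
 [ 0.6559  0.0151  0.086 ]]
head [0.44930764 0.33507878 0.032     ] [0.44839738 0.338168   0.032     ]
wide [ 0.44586061 -0.33044551  0.032     ] vase [0.58854188 0.33606871 0.07      ] red [0.35021078 0.34321468 0.03      ] green [0.37422914 0.22877819 0.03      ]
```

Both views agree to about 1 mm: stop key (0.4955,-0.0217), power key (0.534,0.1326), spindle (0.656,0.0147), small head (0.449,0.3366). The tool's x is down and its y is at azimuth -76.3°. I shut the fingers and go to the stop key, turning the tool so its y lies along world x.

```bash
python3 -m jog '0 -37 -43 -9.5; 0 -75 -87 -19; 0 -112 -130 -28.5; 0 -150 -173 -38; 0 -187 -216 -47.5; 0 -224 -260 -57; 0 -262 -303 -66.5; 0 -299 -346 -76.3' 0 40
cat > w.py <<'E'
import numpy as np,sys
from workcell import status
from scipy.spatial.transform import Rotation as Ro
o=status.get_obs(); R=Ro.from_euler('xyz',o['tcp_rot'],degrees=True).as_matrix()
print('t',o['time'],'p',o['ee_pos'].round(4),'az',np.degrees(np.arctan2(R[1,1],R[0,1])).round(2),'tilt',R[:,0].round(3),'q',o['q'].round(1),'F',o['wrist_force'].round(1),'op',round(o['opening'],4))
if len(sys.argv)>3: print('tool shift mm',(R.T@(np.array(list(map(float,sys.argv[1:4])))-o['ee_pos'])*1000).round(1))
E
python3 w.py .4955 -.0217 .085
```

```text
time: 1.1
ee_pos: [0.3964, -0.1599, 0.2311]
tcp_rot: [28.4, 90.0, -61.2]
wrist_force: [0.8, -0.9, -0.1]
opening: 0.0001
t 1.1 p [ 0.3964 -0.1599  0.2311] az 0.36 tilt [ 0. -0. -1.] q [-22.  -11.7  -5.8  95.9  -0.   67.7] F [ 0.8 -0.9 -0.1] op 0.0001
tool shift mm [ 146.1  100.  -137.6]
```

```bash
python3 -m jog '10 25 -34 0; 30 50 -69 0; 60 75 -103 0; 100 99 -138 0; 135 99 -138 0; 146 99 -138 0; 146 99 -138 0; 146 99 -138 0'; python3 w.py .4955 -.0217 .0625; python3 - <<'E'
from h import *
c=snap('wrist','w1');print(c['vfov'],c['cx'],c['cy'])
E
```

```text
time: 2.1
ee_pos: [0.4953, -0.0241, 0.0869]
tcp_rot: [86.1, 89.9, -3.9]
wrist_force: [-0.1, -0.1, 0.4]
opening: 0.0002
t 2.1 p [ 0.4953 -0.0241  0.0869] az -0.01 tilt [ 0.002 -0.    -1.   ] q [ -2.8  -2.9 -13.9  78.9  -0.   87.2] F [-0.1 -0.1  0.4] op 0.0002
tool shift mm [24.4  0.2 -2.4]
65.70646984690485 315.9508191724393 242.04878271233707
```

View pics/w1.png

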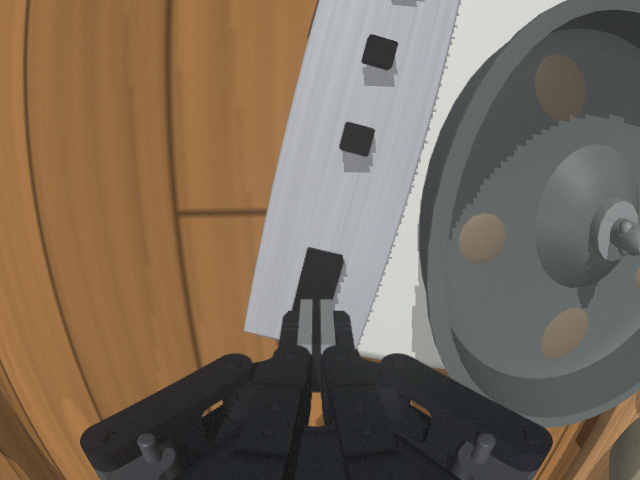

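The wrist view shows the shut fingers right over the stop key, whose bar is at (320,275); the speed keys at (357,139) and (380,52) are clear. Pressing.

```bash
python3 -m jog '10 0 -2 0; 17 0 -2 0; 20 0 -2 0; 22 0 -2 0; 23.5 0 -2 0; 24.5 0 -2 0; 25 0 -2 0; 25 0 -2 0'; python3 w.py
```

```text
time: 3.15
ee_pos: [0.4946, -0.0216, 0.0629]
tcp_rot: [86.9, 89.9, -3.0]
wrist_force: [-10.3, 0.4, 23.3]
opening: 0.0
t 3.15 p [ 0.4946 -0.0216  0.0629] az 0.04 tilt [ 0.001 -0.    -1.   ] q [ -2.5  -2.5 -16.1  76.2  -0.   87.5] F [-10.3   0.4  23.3] op 0.0
```

Fully down: it is bottomed out at 23 N and z = 0.0629. Lift and go over the power key.

```bash
python3 -m jog '-10 0 0 0; -25 0 0 0; -25 12 -45 0; -25 25 -98 0; -25 38 -154 0; -20 38 -154 0; -20 38 -154 0; -20 38 -154 0'; python3 w.py .5339 .1326 .0629
```

```text
time: 4.15
ee_pos: [0.5324, 0.1314, 0.0805]
tcp_rot: [-32.0, 90.0, -122.0]
wrist_force: [0.0, 0.6, 0.4]
opening: 0.0001
t 4.15 p [0.5324 0.1314 0.0805] az -0.04 tilt [-0. -0. -1.] q [ 13.9   4.5  -7.1  78.4  -0.  103.9] F [0.  0.6 0.4] op 0.0001
tool shift mm [17.6  1.5 -1.2]
```

```bash
python3 -m jog '5 1.5 -1 0; 10 1.5 -1 0; 13 1.5 -1 0; 15 1.5 -1 0; 16.5 1.5 -1 0; 17.5 1.5 -1 0; 18.3 1.5 -1 0; 18.3 1.5 -1 0'; python3 w.py .4490 .3366 .15
```

```text
time: 5.15
ee_pos: [0.534, 0.1333, 0.0631]
tcp_rot: [78.4, 90.0, -11.6]
wrist_force: [-4.8, -3.3, 10.5]
opening: 0.0003
t 5.15 p [0.534  0.1333 0.0631] az 0.03 tilt [ 0.001 -0.    -1.   ] q [ 14.    5.1  -8.4  76.5  -0.  104. ] F [-4.8 -3.3 10.5] op 0.0003
tool shift mm [ -87.   -84.9 -203.3]
```

Power key bottomed too (10.5 N, z = 0.0631). Lift, travel above the small head, then open.

```bash
python3 -m jog '-15 0 0 0; -60 0 0 0; -87 -17 -40 -9; -87 -34 -80 -18; -87 -51 -120 -27; -87 -68 -162 -36; -87 -85 -203 -45; -87 -85 -203 -45' && python3 -m jog '0 0 0 0; 0 0 0 0; 0 0 0 0; 0 0 0 0; 0 0 0 0; 0 0 0 0; 0 0 0 0; 0 0 0 0' 1; python3 w.py .4490 .3366 .05; python3 - <<'E'
from h import *
c=snap('wrist','w2');R=cv2.Rodrigues(np.array(c['rvec'],float))[0]
print('cam',-R.T@np.array(c['tvec'],float).ravel(),'fwd',R[2])
E
```

```text
time: 6.15
ee_pos: [0.4477, 0.3389, 0.1493]
tcp_rot: [145.7, 90.0, 101.0]
wrist_force: [0.4, -0.1, 0.1]
opening: -0.0001
time: 7.15
ee_pos: [0.4489, 0.3364, 0.149]
tcp_rot: [162.4, 90.0, 117.4]
wrist_force: [0.7, 0.0, -0.5]
opening: 0.0853
t 7.15 p [0.4489 0.3364 0.149 ] az 45.04 tilt [-0.  0. -1.] q [36.9  5.6  1.6 86.   0.  81.8] F [ 0.7  0.  -0.5] op 0.0853
tool shift mm [99.   0.2 -0. ]
cam [0.39035819 0.39520173 0.29238981] fwd [ 0.22975807 -0.23017598 -0.94563748]
```

View pics/w2.png

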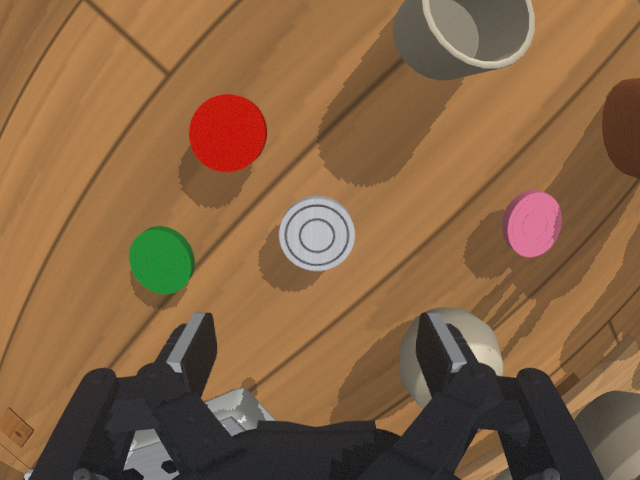

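The wrist view has the small head at (317,234), between red (228,133) and green (162,260), with the vase at (450,350) clear of the right finger. Refine its position with the fisheye model.

```bash
python3 - <<'E'
from h import *
c=load('w2'); f=240/np.tan(np.radians(c['vfov'])/2)
R=cv2.Rodrigues(np.array(c['rvec'],float))[0]; o=-R.T@np.array(c['tvec'],float).ravel()
for u,v,z in((317,234,.032),(279,234,.032),(355,234,.032),(450,330,.1)):
    x,y=u-c['cx'],v-c['cy'];r=np.hypot(x,y);th=r/f
    d=R.T@np.array([np.sin(th)*x/r,np.sin(th)*y/r,np.cos(th)]);print((o+d*(z-o[2])/d[2]).round(4))
E
```

```text
[0.4497 0.3368 0.032 ]
[0.4299 0.317  0.032 ]
[0.4695 0.3567 0.032 ]
[0.5398 0.367  0.1   ]
```

```bash
python3 -m jog '30 1 0 0; 75 1 0 0; 110 1 0 0; 130 1 0 0; 138 1 0 0; 143 1 0 0; 143 1 0 0; 143 1 0 0' && python3 w.py && python3 -m jog '0 0 0 0; 0 0 0 0; 0 0 0 0; 0 0 0 0; 0 0 0 0; 0 0 0 0; 0 0 0 0; 0 0 0 0' 0 80; python3 w.py
```

```text
time: 8.2
ee_pos: [0.45, 0.3374, 0.0069]
tcp_rot: [82.7, 89.9, 37.7]
wrist_force: [1.2, -0.5, -0.4]
opening: 0.0856
t 8.2 p [0.45   0.3374 0.0069] az 45.04 tilt [ 0.001  0.001 -1.   ] q [ 36.9   8.3 -11.2  70.4   0.   81.8] F [ 1.2 -0.5 -0.4] op 0.0856
time: 9.2
ee_pos: [0.45, 0.3374, 0.007]
tcp_rot: [81.7, 89.9, 36.8]
wrist_force: [-1.0, -0.8, 5.6]
opening: 0.0531
t 9.2 p [0.45   0.3374 0.007 ] az 45.04 tilt [ 0.001  0.001 -1.   ] q [ 36.9   8.3 -11.2  70.4  -0.   81.8] F [-1.  -0.8  5.6] op 0.0531
```

```bash
python3 -m jog '-10 0 0 0; -40 0 0 0; -80 0 0 0; -120 0 0 0; -145 0 0 0; -145 0 0 0; -145 0 0 0; -145 0 0 0'; python3 w.py .656 .0147 .15;  python3 - <<'E'
from h import *
c=snap('wrist','w3');t=snap('scene','s3')
s=t['color'][90:300,300:480]
im=np.hstack([c['color'][180:480,150:500],cv2.resize(s,(257,300),interpolation=cv2.INTER_CUBIC)])
cv2.imwrite('pics/g3.png',im[:,:,::-1])
E
```

```text
time: 10.2
ee_pos: [0.449, 0.3367, 0.1494]
tcp_rot: [-99.5, 89.9, -144.5]
wrist_force: [0.8, -0.4, -1.9]
opening: 0.0534
t 10.2 p [0.449  0.3367 0.1494] az 45.04 tilt [-0.002 -0.001 -1.   ] q [36.9  5.8  1.9 86.2  0.  81.8] F [ 0.8 -0.4 -1.9] op 0.0534
tool shift mm [ -0.6 -81.6 374. ]
```

View pics/g3.png

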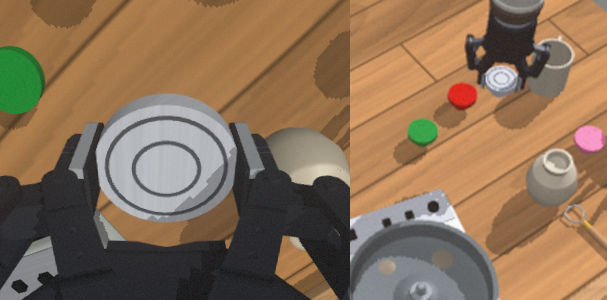

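The head is gripped by the rim and roughly central: rim columns 100–236 in the crop, top face rows about 108–221. Check offset and tilt against a model projection.

```bash
python3 - <<'E'
from h import *
from scipy.optimize import least_squares as LS
c=load('w3'); f=240/np.tan(np.radians(c['vfov'])/2)
R=cv2.Rodrigues(np.array(c['rvec'],float))[0]; t=np.array(c['tvec'],float).ravel()
def pj(P):
    q=P@R.T+t; r=np.hypot(q[:,0],q[:,1]); th=np.arctan2(r,q[:,2]); return q[:,:2]/r[:,None]*f*th[:,None]+[c['cx'],c['cy']]
s=np.sqrt(.5); y=np.array([s,s,0]);z=np.array([s,-s,0])
a=np.linspace(0,2*np.pi,180)
def rim(p,rad):
    ty=y+[0,0,p[3]]; tz=z+[0,0,p[4]]
    return np.array([.449,.3367,.1494+.025])+p[0]*y+p[1]*z+[0,0,p[2]]+rad*(np.cos(a)[:,None]*ty+np.sin(a)[:,None]*tz)
g=c['color'].copy()
for col,rad,h in(((255,0,0),.028,0),((0,0,255),.028,-.010)):
    for q in pj(rim([0,0,h,0,0],rad)): cv2.circle(g,tuple(int(v*8) for v in q),4,col,-1,shift=3)
im=cv2.resize(g[260:430,220:420],None,fx=3,fy=3,interpolation=cv2.INTER_NEAREST)
cv2.imwrite('pics/ov.png',im[:,:,::-1])
E
```

```text
(no output)
```

View pics/ov.png

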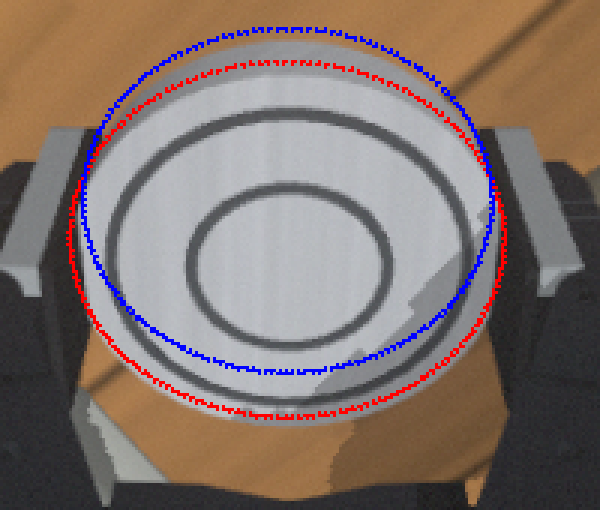

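Tilt looks nil. The apparent few-mm shift is within the wrist camera calibration at this close range, while the grasp-time estimate put the head within 1 mm of the tool axis. Carry it above the spindle.

```bash
python3 -m jog '0 -10 45 0; 0 -21 95 0; 0 -32 148 0; 0 -44 200 0; 0 -55 253 0; 0 -67 306 0; 0 -77 354 0; 0 -81.6 374 0' && python3 -m jog '0 0 0 0; 0 0 0 0; 0 0 0 0; 0 0 0 0; 0 0 0 0; 0 0 0 0; 0 0 0 0; 0 0 0 0'; python3 w.py .656 .0147 .092;  python3 - <<'E'
from h import *
t=snap('scene','s4');w=snap('wrist','w4')
s=cv2.resize(t['color'][200:350,275:425],(520,520),interpolation=cv2.INTER_CUBIC)
cv2.imwrite('pics/g4.png',s[:,:,::-1])
E
```

```text
time: 11.3
ee_pos: [0.6572, 0.0128, 0.1498]
tcp_rot: [-126.1, 89.9, -171.2]
wrist_force: [-0.2, -0.2, -1.0]
opening: 0.0534
time: 12.3
ee_pos: [0.6566, 0.015, 0.151]
tcp_rot: [-134.9, 90.0, -179.8]
wrist_force: [0.2, 0.2, -1.2]
opening: 0.0533
t 12.3 p [0.6566 0.015  0.151 ] az 45.04 tilt [-0. -0. -1.] q [ 1.3 19.1 17.6 88.6  0.  46.3] F [ 0.2  0.2 -1.2] op 0.0533
tool shift mm [59.  -0.6 -0.1]
```

View pics/g4.png

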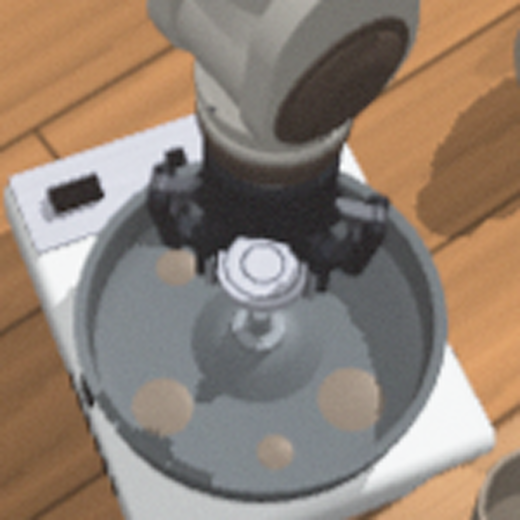

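The scene crop shows the held disc centred at (264,263), directly over the collar at (259,328). Triangulate it against the TCP.

```bash
python3 - <<'E'
from h import *
c=load('s4')
for z in(.176,.173): print(at(c,264.5/3.467+274.5,263.5/3.467+199.5,z))
# dark-ring independent: collar from same image
print('collar',at(c,259.5/3.467+274.5,329/3.467+199.5,.085))
E
```

```text
[0.65535028 0.01593929 0.176     ]
[0.65419866 0.01692847 0.173     ]
collar [0.65630346 0.01506971 0.085     ]
```

Aligned within about 1 mm. Lower onto the taper.

```bash
python3 -m jog '12 -0.3 0 0; 24 -0.3 0 0; 32 -0.3 0 0; 37 -0.3 0 0; 40 -0.3 0 0; 42 -0.3 0 0; 44 -0.3 0 0; 44 -0.3 0 0'; python3 w.py .656 .0147 .092
```

```text
time: 13.4
ee_pos: [0.6564, 0.0149, 0.107]
tcp_rot: [115.4, 90.0, 70.5]
wrist_force: [-0.6, 2.0, -0.4]
opening: 0.0534
t 13.4 p [0.6564 0.0149 0.107 ] az 45.04 tilt [ 0.  0. -1.] q [ 1.3 19.  12.7 83.7  0.  46.3] F [-0.6  2.  -0.4] op 0.0534
tool shift mm [15.  -0.4 -0.1]
```

```bash
python3 -m jog '2 0 0 0; 3 0 0 0; 4 0 0 0; 5 0 0 0; 6 0 0 0; 7 0 0 0; 8 0 0 0; 8 0 0 0'; python3 w.py
```

```text
time: 14.4
ee_pos: [0.6569, 0.0151, 0.1006]
tcp_rot: [56.5, 89.9, 11.6]
wrist_force: [-0.7, 1.6, 6.4]
opening: 0.0533
t 14.4 p [0.6569 0.0151 0.1006] az 45.05 tilt [ 0.002  0.001 -1.   ] q [ 1.3 19.  12.  82.9  0.  46.3] F [-0.7  1.6  6.4] op 0.0533
```

```bash
python3 -m jog '1 0 0 0; 2 0 0 0; 3 0 0 0; 4 0 0 0; 5 0 0 0; 6 0 0 0; 6.5 0 0 0; 6.5 0 0 0'; python3 w.py
```

```text
time: 15.4
ee_pos: [0.6561, 0.0148, 0.0923]
tcp_rot: [-133.6, 90.0, -178.6]
wrist_force: [-1.7, 2.7, -2.3]
opening: 0.053
t 15.4 p [0.6561 0.0148 0.0923] az 45.04 tilt [-0.001 -0.    -1.   ] q [ 1.3 19.1 11.3 82.2 -0.  46.3] F [-1.7  2.7 -2.3] op 0.053
```

Clicked: the force dropped to zero. Press on to the collar.

```bash
python3 -m jog '0.3 0 0 0; 0.6 0 0 0; 0.9 0 0 0; 1.2 0 0 0; 1.5 0 0 0; 1.5 0 0 0; 1.5 0 0 0; 1.5 0 0 0'; python3 w.py
```

```text
time: 16.4
ee_pos: [0.6563, 0.0149, 0.0921]
tcp_rot: [44.3, 90.0, -0.6]
wrist_force: [-5.3, 3.0, 6.0]
opening: 0.0533
t 16.4 p [0.6563 0.0149 0.0921] az 45.04 tilt [ 0.001 -0.    -1.   ] q [ 1.3 19.1 11.2 82.  -0.  46.3] F [-5.3  3.   6. ] op 0.0533
```

```bash
python3 -m jog '0.3 0 0 0; 0.6 0 0 0; 0.9 0 0 0; 1.2 0 0 0; 1.4 0 0 0; 1.4 0 0 0; 1.4 0 0 0; 1.4 0 0 0'; python3 w.py;python3 -m jog '0 0 0 0; 0 0 0 0; 0 0 0 0; 0 0 0 0; 0 0 0 0; 0 0 0 0; 0 0 0 0; 0 0 0 0'; python3 w.py;  python3 - <<'E'
from h import *
t=snap('scene','s5')
s=cv2.resize(t['color'][130:350,260:480],(600,600),interpolation=cv2.INTER_CUBIC)
cv2.imwrite('pics/g5.png',s[:,:,::-1])
E
```

```text
time: 17.4
ee_pos: [0.6563, 0.0149, 0.092]
tcp_rot: [45.9, 89.9, 1.0]
wrist_force: [-9.0, 2.6, 15.2]
opening: 0.0532
t 17.4 p [0.6563 0.0149 0.092 ] az 45.03 tilt [ 0.002  0.    -1.   ] q [ 1.3 19.  11.1 82.  -0.  46.3] F [-9.   2.6 15.2] op 0.0532
time: 18.4
ee_pos: [0.6563, 0.0149, 0.092]
tcp_rot: [45.2, 89.9, 0.2]
wrist_force: [-9.0, 3.2, 14.8]
opening: 0.0535
t 18.4 p [0.6563 0.0149 0.092 ] az 45.04 tilt [ 0.002  0.    -1.   ] q [ 1.3 19.  11.1 82.  -0.  46.3] F [-9.   3.2 14.8] op 0.0535
```

View pics/g5.png

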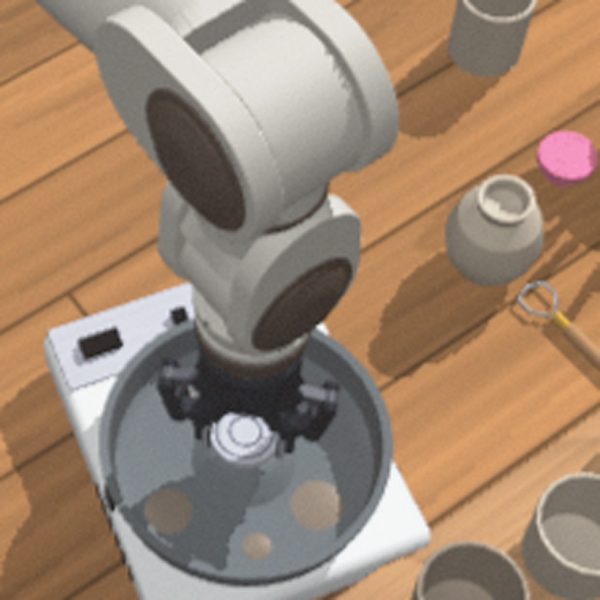

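The head sits on the collar at crop (243,435), the vase is untouched at (495,228), and the push is a steady 15 N. Handing in.

```bash
python3 -c "
from workcell import bot; print(bot.job_done())"; python3 w.py
```

```text
the job is handed in; nothing more can be done
None
the job is handed in; nothing more can be done
```

I pressed the stop key and then the power key, and fitted the small head on the spindle. The job was handed in after about 18.5 s, with the gripper still holding the head down; no verdict is reported.

- **Keys:** The stop key bottomed out at 23 N and the power key at 10.5 N. I lifted off fully after each press. The pressing finger stayed well clear of the speed keys. Key travel can't be read directly, so "fully down" is judged from the force and the finger height.
- **Fitting the head:** I gripped the silver head by its rim with 80 N and lowered it over the stud. Resistance rose to at least 6 N (the last reading before it gave way), then dropped with the click, and the head went down to the collar.
- **Last checks:** The tool was at z = 0.0920, which puts the foot at about 85 mm, the collar's height. It was within 1 mm of the measured spindle axis, with no tilt of the tool and the head still held in the gripper. The push was a steady 15 N vertically, plus about 9 N sideways.
- **Vase and wide head:** The vase stood where it was in the last picture. I didn't picture the wide head again, but after the start the arm stayed well away from it.

Two checks disagreed slightly. The gripper read about 53 mm on the 56 mm disc, and one close wrist-camera overlay suggested an offset of a few mm. The scene camera and the low forces while the head went on did not bear that out.

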